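Push an instrument basket home between the dock rails

TASK

The low perforated instrument basket stands crooked and off centre in front of the loading dock on the cart. Without gripping or lifting it, nudge it into line with the lane and push it with the fingers up between the two guide rails until it rests fully home, square against the stop bar at the far end. Neither the basket nor the robot may touch either guide rail; meet the stop gently, leave the jars and the cup beside the rails where they stand, and take the hand away from the basket when it is home.

Things in the scene. Friction and masses are not known exactly. Their poses are not given: they have to be found in the camera images.
- basket: Low perforated steel basket, 0.5 to 0.8 kg, flat on the cart (the one on the bench is not meant). Solid as a plain closed box: 205 mm along own x (-101 to +104), 130 mm along own y (-65 to +65), 45 mm tall; with wire handles it looks 211 x 139. Origin: centre of underside. It goes in broadside, own x across the lane: at the start own x points about left, own y back to the robot.
- dock: Fixed U of two guide rails and a stop bar, no floor. Origin: on the cart top, middle of the lane's mouth (rail ends nearest the robot). x runs up the lane away from the robot, y left. Lane 227 mm wide (y -113.5 to +113.5), 200 mm deep: face of the steel stop bar, 30 mm tall, at x = 200 mm. Basket home: its origin at x = 135 mm, y = 0, 11 mm free to each rail.
- dock_start (a point): Point on the dock's centre line 88 mm before the mouth: the basket starts within 8 mm of it along the lane and 25 mm across, up to 7 degrees crooked to the lane. The dock itself is turned up to 7 degrees from straight ahead. Sliding the basket over the cart top takes about 4 to 9 N; the stop is rigid.
- rail_left: Left guide rail of the dock, fixed: aluminium bar 200 mm long, 12 mm wide, 22 mm tall. Origin: under its middle line at the mouth end, 119.5 mm left of the dock's origin; x along the rail away from the robot.
- rail_right: Right guide rail, the same bar 119.5 mm right of the dock's origin.
- jar_left: Bystander, loose: specimen jar with red screw lid, 66 mm across, 84 mm tall, standing beside the left rail. Origin: centre of its underside.
- vial_left: Bystander, loose: small specimen jar with red screw lid, 46 mm across, 73 mm tall, beside the left rail near the stop. Origin: centre of its underside.
- vial_right: Bystander, loose: small specimen jar with red screw lid, 46 mm across, 73 mm tall, beside the right rail. Origin: centre of its underside.
- cup_right: Bystander, loose: white snap-lid specimen cup, 72 mm across, 82 mm tall, beside the right rail near the stop. Origin: centre of its underside.

How it is judged:
By the outcome, as a careful person would: the job done as asked, in the order asked, and still so for the second after the job is handed in, with the robot touching nothing.
It also fails if it takes over 64 s, if anything falls off the work surface, if the arm or the gripper's body presses on something with over 40 N, if the wrist force passes 120 N, or if a joint passes its speed limit or range.

ROBOT

A 6-joint arm with a two-finger parallel gripper is mounted at the origin on a cart in front of the work surface, level with it; the furniture and walls round the work are solid. World frame = base frame: x ahead of the robot, y to its left, z up, the work surface at z = 0. Lengths are in m, angles in rad, forces in N, time in s.
With the tool pointing down it reaches from about 0.325 to 0.775 m from the base axis. Payload 5.5 kg.
Tool frame: the origin (TCP) lies midway between the tips of the shut fingers; the grasp point (between the pads) lies 19 mm behind it; z points along the fingers, y is the line along which they close (so a half turn about z gives the same grasp; the last joint's range is limited). The gripper opens to 85 mm and grips with 20 to 120 N. Pads are 22 mm wide; open, the fingers measure 114 mm over their backs; the gripper's body (76 mm by 85 mm) begins 54 mm behind the grasp point. The pads swing forward as they close: fully open they stand 13 mm farther back than shut.
Start: joints at [1.129, 0.091, 1.231, -0, 1.82, -0.057], TCP at [0.225, 0.556, 0.231] pointing down, gripper open.
Joint ranges: [-2.87, 2.87], [-0.86, 2.18], [0.17, 2.46], [-1.51, 4.65], [0.06, 2.69], [-2.65, 2.65]. Speed limits (rad/s): [2.57, 2.57, 3.01, 3.14, 3.14, 3.14].

INTERFACE

Orientations are given as a 3x3 rotation matrix whose columns are the frame's x, y, z axes.
In Python, from bench import sensors, cams, finish_job gives the robot as it stands. The module is installed in compiled form; this text tells all that it offers.
- The arm moves only by the shell command python3 -m creep 'ROWS' [FORCE]. ROWS is a JSON object of lists of equal length, an entry for each row: "grip": the opening, from -1 (shut) to 1 (fully open), so that 0 is half open; "dp": the shift along the tool's x, y, z in m, a list of three; "turn": the turn about the tool's z in degrees. A call has 1 to 10 rows; each row is the pose to reach, as a shift and turn from the pose commanded when the call began, along the tool's axes at that moment; what a row does not reach only later rows make up. A row lasts 1/10 s, in which the tool goes at most 50 mm and 8.59 degrees, less where a joint would pass 70% of its speed; a pose out of reach is approached as far as the arm can. A call with a gripper value outside its range is refused whole. The fingers move at their own pace and stop on an object; FORCE is the grip in N (left out, the last holds). Time passes only in rows, so rows that repeat a pose let the fingers close. It gives the time, the measured TCP pose, the force, the opening and the grip force at its end, in the units of the state.
- sensors.read_state(): the state, without advancing time (a new reading comes with each control period).
- cams.snapshot(name): name is "side" or "top"; returns (picture, depth): 420x560x3 uint8, blue, green, red; 420x560 float32, m along the optical axis (not along the pixel's ray), 0 where there is no reading.
- cams.camera_params(name): a dict with "camera_matrix" (3x3 intrinsics, pixels), "position" and "orientation" of the camera in the world. Camera axes: x right, y down, z forward; pixel columns grow to the right and rows downward; lengths in m; the calibration is good to about 2 mm. A picture is of the moment at which its call begins. camera_params takes no time and is no camera call.
- finish_job(): hands the job in; it is judged then, once.
The state is a dict: "time": time; "qpos": joint angles; "joint_velocities": joint speeds; "tau": joint torques, N m; "tcp_pos": TCP position; "eef_rot": TCP orientation; "wrist_force": force on the tool from outside, world axes, zero at the start; "torque": the same for the moment, N m; "finger_gap": opening from 0.0 (shut) to 1.0 (fully open); "grasp_force": force on a finger pad.
Only numpy, scipy, OpenCV 4.12 (cv2) and the standard library are available. Lean on these libraries where they do the work, as an engineer would, in place of code of your own. Each camera call takes 0.05 s, during which the arm holds its last target. There are 200 camera calls.

## Working session

There is one attempt and no reset: what is moved stays moved. The work goes in short steps, Python scripts to look and compute and a shell command to move; the robot and the scene stay as the last step left them, time stands still between calls to the robot, and variables do not carry over. Pictures are saved under pics/ and viewed, at most 10 in all, crops included, and the job is handed in when it is done.

```bash
mkdir -p pics; python3 - <<'E'
from bench import sensors,cams
import cv2,numpy as np
s=sensors.read_state(); print(s['time'],s['tcp_pos'],np.round(s['eef_rot'],3).tolist(),s['finger_gap'])
for n in('top','side'):
    p,d=cams.snapshot(n); cv2.imwrite(f'pics/{n}0.png',p); np.save(f'pics/{n}0.npy',d)
    c=cams.camera_params(n); print(n,np.round(c['camera_matrix'],1).tolist(),np.round(c['position'],3),np.round(c['orientation'],3).tolist())
E
```

```text
0.0 [0.22511387 0.5558517  0.23014036] [[-0.927, 0.375, -0.001], [0.375, 0.927, -0.002], [0.0, -0.002, -1.0]] 0.9975179794549492
top [[451.2, 0.0, 278.1], [0.0, 451.2, 212.9], [0.0, 0.0, 1.0]] [ 0.496 -0.009  0.923] [[0.016, -0.985, 0.17], [-1.0, -0.014, 0.01], [-0.008, -0.17, -0.985]]
side [[454.7, 0.0, 272.8], [0.0, 454.7, 208.7], [0.0, 0.0, 1.0]] [ 0.616 -0.643  0.574] [[1.0, 0.01, 0.016], [-0.007, -0.622, 0.783], [0.018, -0.783, -0.621]]
```

View pics/top0.png

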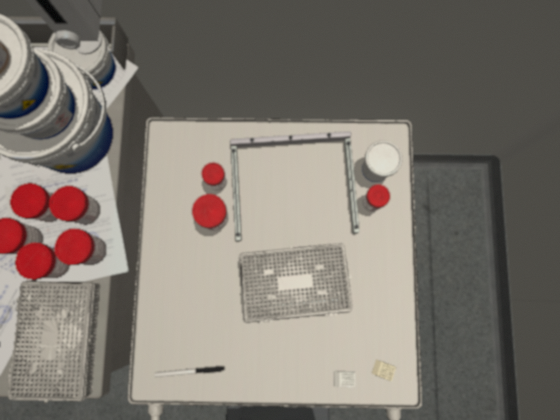

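View pics/side0.png

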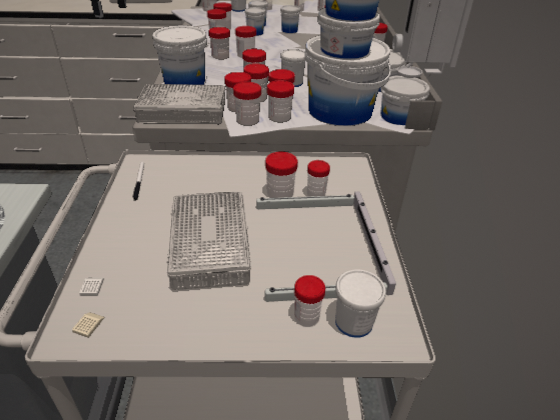

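The top view shows the dock with its mouth at about (238,238) and (356,231), and the stop along row ~138. The basket corners are near (240,254), (345,245), (351,313) and (245,321). The side view agrees. Next I measure with the height map and a rectified image.

```bash
cat > h.py <<'E'
import numpy as np,cv2
from bench import cams,sensors
def cloud(n,d):
    c=cams.camera_params(n);K=np.array(c['camera_matrix']);R=np.array(c['orientation'])
    v,u=np.mgrid[:420,:560]
    P=np.stack([(u-K[0,2])/K[0,0]*d,(v-K[1,2])/K[1,1]*d,d],-1)
    return P@R.T+np.array(c['position'])
def px2w(n,u,v,z):
    c=cams.camera_params(n);K=np.array(c['camera_matrix']);R=np.array(c['orientation']);p=np.array(c['position'])
    r=R@np.linalg.solve(K,[u,v,1.]);return p+r*(z-p[2])/r[2]
def w2px(n,X):
    c=cams.camera_params(n);K=np.array(c['camera_matrix']);R=np.array(c['orientation']);p=np.array(c['position'])
    q=(np.atleast_2d(X)-p)@R@K.T;return q[:,:2]/q[:,2:]
def rect(n,img,z,x0,x1,y0,y1,s):
    # rows: x descending from x1, cols: y descending from y1 ; s px per m
    W,H=int((y1-y0)*s),int((x1-x0)*s)
    dst=np.float32([[0,0],[W,0],[W,H],[0,H]])
    src=np.float32(w2px(n,[[x1,y1,z],[x1,y0,z],[x0,y0,z],[x0,y1,z]]))
    return cv2.warpPerspective(img,cv2.getPerspectiveTransform(src,dst),(W,H),flags=cv2.INTER_CUBIC)
E
python3 - <<'E'
from h import *
p=cv2.imread('pics/top0.png');d=np.load('pics/top0.npy');C=cloud('top',d)
t=C[380:395,240:320].reshape(-1,3);print('table z',np.median(t[:,2]),t[:,2].std())
for n in('top','side'):
    C=cloud(n,np.load(f'pics/{n}0.npy'));z=C[...,2]
    for nm,(lo,hi) in dict(basket=(.035,.06),stopbar=(.024,.035),rails=(.012,.03)).items():
        m=(z>lo)&(z<hi)&(C[...,0]>.3)&(C[...,0]<.8)&(abs(C[...,1])<.25)
        k,l,st,ce=cv2.connectedComponentsWithStats(m.astype(np.uint8))
        for i in range(1,k):
            if st[i,4]>60:
                q=C[l==i];r=cv2.minAreaRect(np.float32(q[:,:2]*1000));print(n,nm,st[i,4],np.round(r[0],1),np.round(r[1],1),round(r[2],2),'z',np.round(np.median(q[:,2]),4))
cv2.imwrite('pics/r22.png',rect('top',p,.022,.40,.80,-.17,.17,1500))
cv2.imwrite('pics/r45.png',rect('top',p,.045,.30,.56,-.17,.17,2000))
E
```

```text
table z 0.0004933102238715015 0.046108650662054
top basket 73 [ 734.3 -188. ] [51.6 15.1] 51.74 z 0.0473
top basket 6283 [515.2 -36.1] [137.6 211.7] 6.51 z 0.0458
top stopbar 68 [797.6  71.1] [ 4.9 58.2] 0.74 z 0.029
top rails 669 [701.8  86.3] [ 56.8 207.8] 80.98 z 0.0223
top rails 564 [ 707.9 -151.1] [185.5  12.6] 4.6 z 0.0221
side basket 279 [644.7 113. ] [27.3 57.7] 88.53 z 0.0478
side basket 191 [718.6 116. ] [21.3 41.5] 78.63 z 0.0475
side basket 6192 [515.3 -36.5] [137.6 213.3] 6.41 z 0.047
side basket 269 [ 678.4 -204.5] [22.3 41.9] 77.75 z 0.0468
side basket 427 [ 747.1 -221.6] [27.3 61.1] 72.17 z 0.0483
side stopbar 113 [642.2 114.6] [26.2 57.1] 80.11 z 0.0295
side stopbar 90 [720.2 115.3] [17.3 39.6] 86.02 z 0.0293
side stopbar 66 [798.5  68.2] [ 5.2 67.9] 3.28 z 0.0305
side stopbar 346 [ 526.  -134.7] [129.4   8. ] 6.55 z 0.0287
side stopbar 114 [ 678.8 -205. ] [17.7 39.9] 80.91 z 0.0297
side stopbar 176 [ 748.6 -222.3] [23.4 57.8] 77.35 z 0.0298
side rails 1135 [705.3  89.3] [ 76.9 209.5] 78.03 z 0.0215
side rails 564 [ 525.4 -134.2] [130.2   8.5] 5.74 z 0.0216
side rails 103 [ 720.3 -150.7] [14.1 17.4] 88.14 z 0.0221
side rails 292 [ 639.3 -157.3] [46.4 14.8] 3.14 z 0.0221
side rails 184 [ 679.5 -205.3] [17.9 39.8] 83.44 z 0.0212
side rails 256 [ 747.9 -221.2] [24.9 58. ] 73.95 z 0.0214
```

View pics/r22.png

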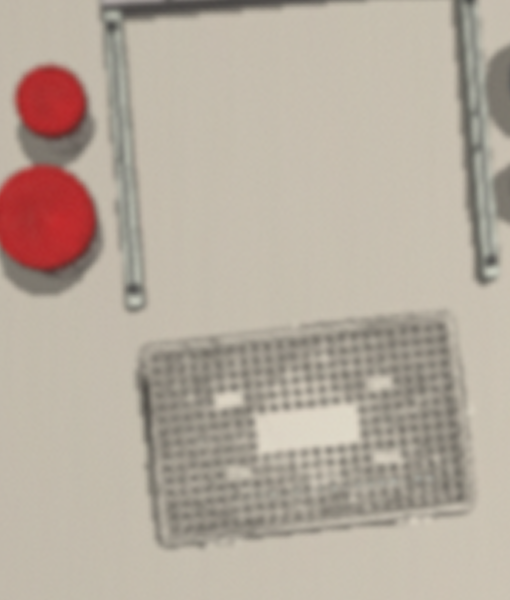

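View pics/r45.png

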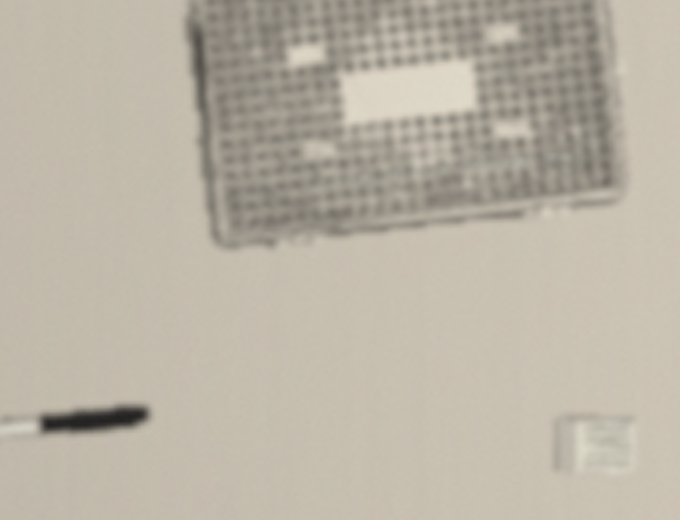

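```bash
cat >> h.py <<'E'
def dock(n,d):
    C=cloud(n,d);z=C[...,2];P=C[(z>.014)&(z<.027)&(C[...,0]>.56)&(C[...,0]<.785)][:,:2]
    out=[]
    for s,y0 in((1,.080),(-1,-.1555)):
        Q=P
        for w in(.012,.009,.008):
            a=out and 0
            if w==.012: f=np.array([np.tan(np.radians(4.6)),y0-.6*np.tan(np.radians(4.6))])
            Q=P[abs(P[:,1]-np.polyval(f,P[:,0]))<w]; f=np.polyfit(Q[:,0],Q[:,1],1)
        out.append((np.degrees(np.arctan(f[0])),np.polyval(f,.6),np.polyval(f,.7),Q[:,0].min(),len(Q)))
    return out
def basket(n,d,lo=.03):
    C=cloud(n,d);z=C[...,2];m=((z>lo)&(z<.056)&(C[...,0]>.4)&(C[...,0]<.79)&(abs(C[...,1]+.035)<.16)).astype(np.uint8)
    m=cv2.morphologyEx(m,cv2.MORPH_OPEN,np.ones((5,5)))
    k,l,st,ce=cv2.connectedComponentsWithStats(m);i=1+st[1:,4].argmax();return cv2.minAreaRect(np.float32(C[l==i][:,:2]*1000))
E
python3 - <<'E'
from h import *
for n in('top','side'):
    d=np.load(f'pics/{n}0.npy'); print(n,[np.round(o,4) for o in dock(n,d)],basket(n,d))
print(px2w('top',292,139,.03)) # stop near-edge check
E
```

```text
top [array([4.6085e+00, 7.9100e-02, 8.7200e-02, 5.9590e-01, 5.4500e+02]), array([ 4.6785e+00, -1.5940e-01, -1.5120e-01,  6.1530e-01,  5.0300e+02])] ((471.1910095214844, 24.85418701171875), (176.02041625976562, 91.37622833251953), 54.221309661865234)
side [array([4.5964e+00, 7.6500e-02, 8.4600e-02, 5.9670e-01, 6.2500e+02]), array([ 4.7466e+00, -1.6260e-01, -1.5430e-01,  6.1630e-01,  3.4600e+02])] ((514.2086181640625, -36.61681365966797), (135.37277221679688, 213.3621368408203), 6.462590217590332)
[ 0.80597955 -0.02626609  0.03      ]
```

```bash
python3 -m creep '{"grip":[0,0,0,0,0,0,0,0,0,0],"dp":[[-0.04,-0.03,0],[-0.08,-0.06,0],[-0.12,-0.09,0],[-0.16,-0.12,0],[-0.2,-0.15,0],[-0.24,-0.18,0],[-0.28,-0.21,0],[-0.32,-0.24,0],[-0.36,-0.27,0],[-0.40,-0.30,0]],"turn":[7,14,21,28,35,42,49,56,63.3,63.3]}'; python3 -m creep '{"grip":[0,0,0],"dp":[[0,0,0],[0,0,0],[0,0,0]],"turn":[0,0,0]}'; python3 -c "
from bench import sensors;import numpy as np
s=sensors.read_state();print(np.round(s['eef_rot'],4).tolist(),s['finger_gap'],s['qpos'])
R=np.array(s['eef_rot']);print((np.array([.501,.098,.012])-s['tcp_pos'])@R, np.degrees(np.arctan2(R[1,1],R[0,1])))"
```

```text
time: 1.1
tcp_pos: [0.4839, 0.1259, 0.231]
eef_rot: [[-0.078, 0.997, -0.0], [0.997, 0.078, 0.0], [0.0, -0.0, -1.0]]
wrist_force: [1.4, 0.8, -0.2]
finger_gap: 0.501
grasp_force: 0.0
time: 1.4
tcp_pos: [0.4829, 0.1288, 0.2311]
eef_rot: [[-0.082, 0.997, -0.001], [0.997, 0.082, 0.0], [0.001, -0.001, -1.0]]
wrist_force: [1.0, -0.5, 0.1]
finger_gap: 0.499
grasp_force: 0.0
[[-0.0821, 0.9966, -0.0007], [0.9966, 0.0821, 0.0005], [0.0005, -0.0006, -1.0]] 0.4992577797223945 [ 1.92173198e-01 -1.78134750e-01  1.49261152e+00  6.14084003e-04
  1.82768093e+00  1.10105399e-01]
[-0.03230128  0.01565245  0.2190351 ] 4.711077690665853
```

```bash
python3 -m creep '{"grip":[0,0,0,0,0,0,0,0],"dp":[[-0.03,0.016,0.03],[-0.03,0.016,0.07],[-0.03,0.016,0.11],[-0.03,0.016,0.15],[-0.03,0.016,0.18],[-0.03,0.016,0.205],[-0.03,0.016,0.217],[-0.03,0.016,0.217]],"turn":[0,0,0,0,0,0,0,0]}'; python3 - <<'E'
from h import *
p,d=cams.snapshot('top');np.save('pics/t1.npy',d)
cv2.imwrite('pics/t1.png',rect('top',p,.045,.40,.66,-.18,.17,2000))
E
```

```text
time: 2.2
tcp_pos: [0.5001, 0.1005, 0.0126]
eef_rot: [[-0.083, 0.997, -0.003], [0.997, 0.083, -0.0], [0.0, -0.003, -1.0]]
wrist_force: [-0.0, 0.1, 0.5]
finger_gap: 0.5
grasp_force: 0.0
```

View pics/t1.png

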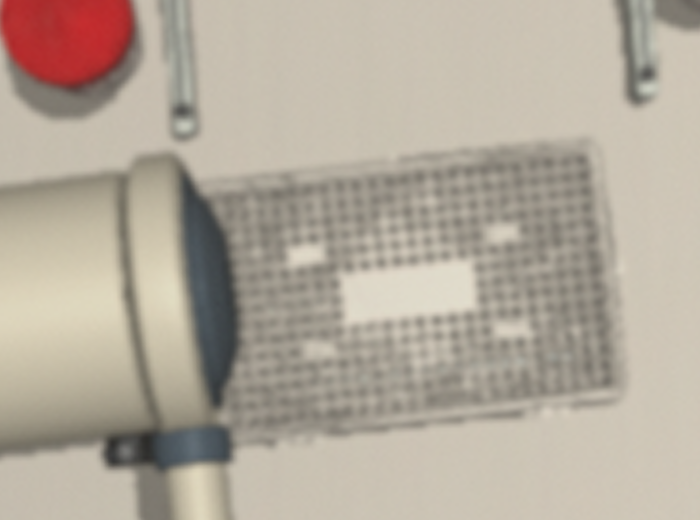

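The fingers stand beside the basket's left side, and the basket's right rim is at about (600,140) to (625,395). Now I push it right, slowly.

```bash
python3 -m creep '{"grip":[0,0,0,0,0,0,0,0,0,0],"dp":[[-0.006,0,0],[-0.012,0,0],[-0.015,0,0],[-0.018,0,0],[-0.020,0,0],[-0.022,0,0],[-0.024,0,0],[-0.026,0,0],[-0.028,0,0],[-0.028,0,0]],"turn":[0,0,0,0,0,0,0,0,0,0]}'; python3 - <<'E'
from h import *
d=cams.snapshot('side')[1];print(basket('side',d));print(sensors.read_state()['wrist_force'])
E
```

```text
time: 3.25
tcp_pos: [0.5044, 0.0714, 0.0146]
eef_rot: [[-0.081, 0.997, 0.001], [0.997, 0.081, 0.0], [0.0, 0.001, -1.0]]
wrist_force: [0.5, 4.3, 2.5]
finger_gap: 0.503
grasp_force: 2.1
((512.840087890625, -38.17338562011719), (135.80868530273438, 225.73477172851562), 5.7768940925598145)
[0.42806805 3.41272772 2.65990019]
```

```bash
python3 -m creep '{"grip":[0,0,0,0],"dp":[[-0.0015,0,0],[-0.003,0,0],[-0.004,0,0],[-0.004,0,0]],"turn":[0,0,0,0]}';  python3 -m creep '{"grip":[0,0,0,0,0,0,0,0],"dp":[[0.01,0,0],[0.025,0,0],[0.03,0,-0.03],[0.03,0,-0.08],[0.01,-0.03,-0.12],[-0.03,-0.07,-0.12],[-0.07,-0.11,-0.12],[-0.09,-0.15,-0.12]],"turn":[0,0,0,0,-8,-16,-24,-32]}'; python3 - <<'E'
from h import *
for n in('top','side'):
    p,d=cams.snapshot(n);cv2.imwrite(f'pics/{n}2.png',p);np.save(f'pics/{n}2.npy',d);print(basket(n,d))
p=cv2.imread('pics/top2.png');cv2.imwrite('pics/t2.png',rect('top',p,.045,.40,.66,-.18,.17,2000))
E
```

```text
time: 3.7
tcp_pos: [0.5046, 0.0676, 0.0146]
eef_rot: [[-0.081, 0.997, 0.001], [0.997, 0.081, 0.0], [0.0, 0.001, -1.0]]
wrist_force: [0.6, 6.0, 3.0]
finger_gap: 0.502
grasp_force: 2.4
time: 4.5
tcp_pos: [0.3733, -0.0264, 0.1342]
eef_rot: [[-0.594, 0.804, -0.001], [0.804, 0.594, -0.001], [-0.001, -0.001, -1.0]]
wrist_force: [0.2, -1.2, 0.8]
finger_gap: 0.499
grasp_force: 0.0
((451.8708801269531, -55.42724609375), (11.724274635314941, 185.52293395996094), 5.5275397300720215)
((512.99755859375, -47.48590850830078), (135.8232879638672, 212.97706604003906), 5.293458938598633)
```

View pics/t2.png

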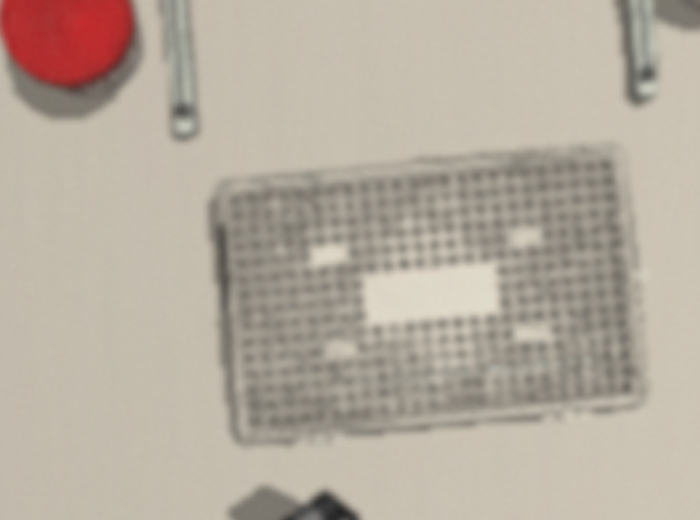

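The basket is now on the lane's centre line: its left edge is at about column 226, its right edge at about 631, and the label plate at (430,295). It is about 0.7° off square. Next I go behind it.

```bash
python3 -m creep '{"grip":[1,1,1,1,1,1,1,1,1],"dp":[[-0.025,0.01,0],[-0.04,0.015,0],[-0.04,0.015,0],[-0.04,0.015,0],[-0.04,0.015,0],[-0.04,0.015,0],[-0.04,0.015,0],[-0.04,0.015,0],[-0.04,0.015,0]],"turn":[-8,-16,-24,-32,-40,-48,-56,-58.2,-58.2]}'; python3 - <<'E'
from bench import sensors;import numpy as np
s=sensors.read_state();R=np.array(s['eef_rot']);print((np.array([.417,-.0545,.006])-s['tcp_pos'])@R, np.degrees(np.arctan2(R[1,1],R[0,1])),s['qpos'],R.round(3).tolist())
E
```

```text
time: 5.5
tcp_pos: [0.4103, -0.0482, 0.1338]
eef_rot: [[-0.997, -0.076, -0.001], [-0.076, 0.997, -0.0], [0.001, 0.0, -1.0]]
wrist_force: [-0.3, -0.3, -0.1]
finger_gap: 0.999
grasp_force: 0.0
[-0.00641119 -0.00674598  0.12779696] 94.33163413078695 [-1.99180774e-01 -4.26837556e-01  1.86442551e+00 -3.42256924e-04
  1.70534854e+00 -1.84562409e+00] [[-0.997, -0.076, -0.001], [-0.076, 0.997, -0.0], [0.001, 0.0, -1.0]]
```

```bash
python3 -m creep '{"grip":[1,1,1,1,1,1,1],"dp":[[-0.006,-0.006,0.03],[-0.006,-0.006,0.06],[-0.006,-0.006,0.09],[-0.006,-0.006,0.11],[-0.006,-0.006,0.12],[-0.006,-0.006,0.127],[-0.006,-0.006,0.127]],"turn":[0,0,0,0,0,0,0]}'; cat > st.py <<'E'
from bench import sensors;import numpy as np
s=sensors.read_state();R=np.array(s['eef_rot']);a=np.radians(4.65);x=np.array([np.cos(a),np.sin(a)]);y=np.array([-x[1],x[0]])
e=s['tcp_pos'][:2]-np.array([.605,-.0395]);print('dock',e@x,e@y,'z',s['tcp_pos'][2],'yaw',np.degrees(np.arctan2(R[1,1],R[0,1])),'F along',np.array(s['wrist_force'])[:2]@x,np.array(s['wrist_force'])[:2]@y,'Mz',s['torque'][2])
E
python3 st.py
```

```text
time: 6.2
tcp_pos: [0.4165, -0.0543, 0.0071]
eef_rot: [[-0.997, -0.075, -0.001], [-0.075, 0.997, 0.0], [0.001, 0.0, -1.0]]
wrist_force: [-0.5, -0.4, 0.1]
finger_gap: 0.999
grasp_force: 0.0
dock -0.18905364519644893 0.0005357302886765451 z 0.007078934864217266 yaw 94.3145673184139 F along -0.51936633790337 -0.33410634512798015 Mz 0.019935556495218765
```

```bash
python3 -m creep '{"grip":[1,1,1,1,1,1,1,1,1,1],"dp":[[-0.006,0,0],[-0.012,0,0],[-0.017,0,0],[-0.022,0,0],[-0.026,0,0],[-0.031,0,0],[-0.036,0,0],[-0.041,0,0],[-0.045,0,0],[-0.045,0,0]],"turn":[-0.3,-0.3,-0.3,-0.3,-0.3,-0.3,-0.3,-0.3,-0.3,-0.3]}'; python3 st.py; python3 - <<'E'
from h import *
for n in('top','side'):
    p,d=cams.snapshot(n);cv2.imwrite(f'pics/{n}3.png',p);np.save(f'pics/{n}3.npy',d);print(basket(n,d),[np.round(o,4) for o in dock(n,d)])
p=cv2.imread('pics/top3.png');cv2.imwrite('pics/t3.png',rect('top',p,.034,.42,.68,-.18,.17,2000))
E
```

```text
time: 7.2
tcp_pos: [0.4618, -0.0512, 0.0074]
eef_rot: [[-0.997, -0.081, -0.0], [-0.081, 0.997, -0.0], [0.0, -0.0, -1.0]]
wrist_force: [-1.3, -0.7, 1.0]
finger_gap: 1.001
grasp_force: 0.5
dock -0.14365314813689817 -4.569837447772598e-05 z 0.00737893179377944 yaw 94.63144033987007 F along -1.3277050574854385 -0.5465277255021916 Mz -0.08123056069196288
((537.8226318359375, -45.18689727783203), (29.20923614501953, 67.8436279296875), 0.9333574771881104) [array([4.626e+00, 7.910e-02, 8.720e-02, 5.961e-01, 5.490e+02]), array([ 4.606e+00, -1.592e-01, -1.512e-01,  6.154e-01,  5.160e+02])]
((527.0751953125, -47.73817443847656), (153.9727325439453, 213.316162109375), 4.579447269439697) [array([4.5685e+00, 7.6600e-02, 8.4600e-02, 5.9670e-01, 6.2700e+02]), array([ 4.844e+00, -1.628e-01, -1.543e-01,  6.163e-01,  3.510e+02])]
```

View pics/t3.png

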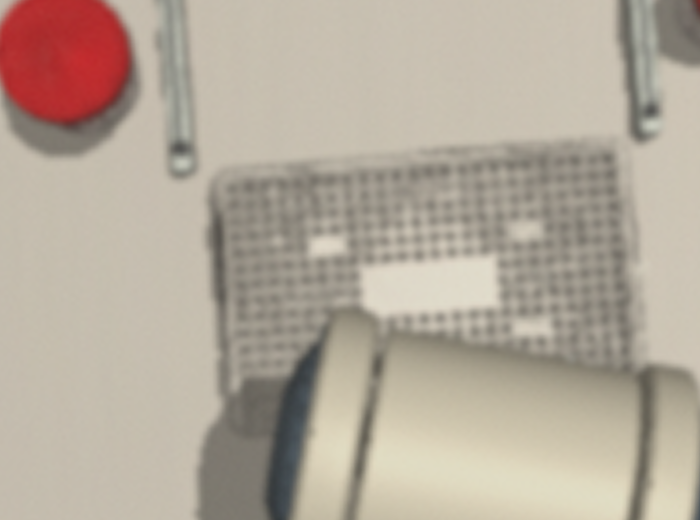

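The front rim runs from about (212,172) to (632,140), and the rail inner ends are at about (190,160) and (635,120). I check the lateral margin numerically in dock coordinates.

```bash
cat >> h.py <<'E'
def lat(n,d,o=(.605,-.0402+.0004)):
    C=cloud(n,d).reshape(-1,3);a=np.radians(4.65);x=np.array([np.cos(a),np.sin(a)]);y=np.array([-x[1],x[0]])
    e=C[:,:2]-np.array(o);X,Y,Z=e@x,e@y,C[:,2]
    m=(Z>.036)&(Z<.056)&(abs(Y)<.12)
    F=X[m&(abs(Y)<.09)];f=np.percentile(F[F<.21],99.5) if len(F) else 0
    for lo in(.012,.03,.05):
        q=m&(X<f-lo+.009)&(X>f-lo-.009);print(n,'front',round(f,4),'strip',round(f-lo,3),'y',np.round(np.percentile(Y[q],[.5,99.5]),4),'mid',round(np.percentile(Y[q],[.5,99.5]).mean(),4))
    for s in(1,-1):
        q=m&(abs(Y-s*.07)<.012)&(X<.21);print(' front at y',s*.07,np.percentile(X[q],99).round(4))
E
python3 - <<'E'
from h import *
for n in('top','side'): lat(n,np.load(f'pics/{n}3.npy'))
E
```

```text
top front -0.0012 strip -0.013 y [-0.1028  0.1026] mid -0.0001
top front -0.0012 strip -0.031 y [-0.1017  0.1043] mid 0.0013
top front -0.0012 strip -0.051 y [-0.1028  0.1031] mid 0.0001
 front at y 0.07 -0.0016
 front at y -0.07 -0.0021
side front -0.0019 strip -0.014 y [-0.1038  0.1025] mid -0.0007
side front -0.0019 strip -0.032 y [-0.1036  0.1009] mid -0.0013
side front -0.0019 strip -0.052 y [-0.1035  0.1018] mid -0.0009
 front at y 0.07 -0.0025
 front at y -0.07 -0.0028
```

Centred to about 1 mm and square, so I push on.

```bash
python3 -m creep '{"grip":[1,1,1,1,1,1,1,1,1,1],"dp":[[-0.006,0,0],[-0.014,0,0],[-0.022,0,0],[-0.030,0,0],[-0.038,0,0],[-0.046,0,0],[-0.054,0,0],[-0.062,0,0],[-0.068,0,0],[-0.070,0,0]],"turn":[0,0,0,0,0,0,0,0,0,0]}'; python3 st.py; python3 - <<'E'
from h import *
for n in('top','side'): lat(n,cams.snapshot(n)[1])
E
```

```text
time: 8.3
tcp_pos: [0.5319, -0.0454, 0.0073]
eef_rot: [[-0.997, -0.081, -0.0], [-0.081, 0.997, 0.0], [0.0, 0.0, -1.0]]
wrist_force: [-5.1, 0.5, 1.0]
finger_gap: 1.0
grasp_force: 2.3
dock -0.07335418076790232 4.5687954537566696e-05 z 0.007305618995639914 yaw 94.6420263233685 F along -5.084777592665817 0.8937177038528326 Mz -0.022395260017717165
top front 0.0694 strip 0.057 y [-0.1012  0.1031] mid 0.0009
top front 0.0694 strip 0.039 y [-0.1019  0.1043] mid 0.0012
top front 0.0694 strip 0.019 y [-0.1027  0.1035] mid 0.0004
 front at y 0.07 0.0688
 front at y -0.07 0.0672
side front 0.0687 strip 0.057 y [-0.1033  0.1006] mid -0.0014
side front 0.0687 strip 0.039 y [-0.1041  0.1027] mid -0.0007
side front 0.0687 strip 0.019 y [-0.1035  0.1009] mid -0.0013
 front at y 0.07 0.0669
 front at y -0.07 0.0683
```

```bash
python3 -m creep '{"grip":[1,1,1,1,1,1,1,1,1,1],"dp":[[-0.006,0,0],[-0.014,0,0],[-0.022,0,0],[-0.030,0,0],[-0.038,0,0],[-0.046,0,0],[-0.054,0,0],[-0.062,0,0],[-0.068,0,0],[-0.070,0,0]],"turn":[0,0,0,0,0,0,0,0,0,0]}'; python3 -m creep '{"grip":[1,1,1,1,1,1,1,1,1,1],"dp":[[-0.005,0,0],[-0.010,0,0],[-0.015,0,0],[-0.020,0,0],[-0.025,0,0],[-0.030,0,0],[-0.034,0,0],[-0.038,0,0],[-0.041,0,0],[-0.042,0,0]],"turn":[0,0,0,0,0,0,0,0,0,0]}';python3 st.py; python3 - <<'E'
from h import *
for n in('top','side'): lat(n,cams.snapshot(n)[1])
E
```

```text
time: 9.4
tcp_pos: [0.6017, -0.0397, 0.0075]
eef_rot: [[-0.997, -0.081, 0.0], [-0.081, 0.997, -0.0], [-0.0, -0.0, -1.0]]
wrist_force: [-5.2, -0.3, 2.3]
finger_gap: 1.003
grasp_force: 2.5
time: 10.4
tcp_pos: [0.6432, -0.0364, 0.0074]
eef_rot: [[-0.997, -0.081, 0.0], [-0.081, 0.997, -0.0], [-0.0, -0.0, -1.0]]
wrist_force: [-6.0, 0.5, 1.2]
finger_gap: 1.001
grasp_force: 2.4
dock 0.03831618678049196 -4.472493467671734e-06 z 0.00741450454311986 yaw 94.63651865445676 F along -5.9870946713468856 0.9681818700660832 Mz 0.008924738275835158
top front 0.2078 strip 0.196 y [-0.081 -0.081] mid -0.081
top front 0.2078 strip 0.178 y [-0.1021  0.1031] mid 0.0005
top front 0.2078 strip 0.158 y [-0.0221  0.1045] mid 0.0412
 front at y 0.07 0.1782
 front at y -0.07 0.2071
side front 0.1779 strip 0.166 y [-0.1028  0.1017] mid -0.0006
side front 0.1779 strip 0.148 y [-0.1022  0.1021] mid -0.0001
side front 0.1779 strip 0.128 y [-0.1037  0.1025] mid -0.0006
 front at y 0.07 0.1772
 front at y -0.07 0.177
```

```bash
python3 -m creep '{"grip":[1,1,1,1,1,1,1,1,1,1],"dp":[[-0.002,0,0],[-0.004,0,0],[-0.006,0,0],[-0.008,0,0],[-0.010,0,0],[-0.012,0,0],[-0.0135,0,0],[-0.0145,0,0],[-0.0155,0,0],[-0.016,0,0]],"turn":[0,0,0,0,0,0,0,0,0,0]}';python3 st.py
```

```text
time: 11.5
tcp_pos: [0.6589, -0.0351, 0.0074]
eef_rot: [[-0.997, -0.081, 0.0], [-0.081, 0.997, 0.0], [-0.0, 0.0, -1.0]]
wrist_force: [-4.1, 0.5, 1.5]
finger_gap: 1.005
grasp_force: 2.3
dock 0.05411981921599325 9.45141011037372e-06 z 0.007421033147364694 yaw 94.63793974514927 F along -4.0024905049445 0.7901453301945994 Mz 0.006753114896423591
```

```bash
python3 -m creep '{"grip":[1,1,1,1,1,1],"dp":[[-0.0005,0,0],[-0.001,0,0],[-0.0015,0,0],[-0.002,0,0],[-0.0025,0,0],[-0.003,0,0]],"turn":[0,0,0,0,0,0]}';python3 st.py
```

```text
time: 12.1
tcp_pos: [0.6619, -0.0349, 0.0074]
eef_rot: [[-0.997, -0.081, 0.0], [-0.081, 0.997, 0.0], [-0.0, 0.0, -1.0]]
wrist_force: [-4.5, 0.1, 1.6]
finger_gap: 1.0
grasp_force: 2.3
dock 0.05706667935536817 -1.9260890534796145e-05 z 0.007403938936671035 yaw 94.63482817945662 F along -4.4712700539982375 0.43435434949873936 Mz 0.04701833309963925
```

```bash
python3 -m creep '{"grip":[1,1,1,1],"dp":[[-0.0005,0,0],[-0.001,0,0],[-0.0015,0,0],[-0.002,0,0]],"turn":[0,0,0,0]}';python3 st.py
```

```text
time: 12.5
tcp_pos: [0.6639, -0.0347, 0.0074]
eef_rot: [[-0.997, -0.081, 0.0], [-0.081, 0.997, -0.0], [-0.0, -0.0, -1.0]]
wrist_force: [-5.3, -1.7, 2.0]
finger_gap: 1.0
grasp_force: 2.4
dock 0.05908091731086597 7.443730120573054e-06 z 0.007435939648959715 yaw 94.63774264862258 F along -5.420759669107396 -1.2575655960431644 Mz -0.025584831751578836
```

```bash
python3 -m creep '{"grip":[1,1,1],"dp":[[-0.0005,0,0],[-0.001,0,0],[-0.0015,0,0]],"turn":[0,0,0]}';python3 st.py
```

```text
time: 12.8
tcp_pos: [0.6646, -0.0346, 0.0074]
eef_rot: [[-0.997, -0.081, -0.002], [-0.081, 0.997, -0.0], [0.002, 0.0, -1.0]]
wrist_force: [-9.8, 0.6, 4.8]
finger_gap: 1.0
grasp_force: 5.0
dock 0.05979676472008157 3.202441761936284e-05 z 0.007431143662543986 yaw 94.63054285680148 F along -9.769585383749382 1.3875998881231932 Mz -0.05399374325784975
```

Force is rising and the tool is lagging, so it has reached the stop. One more small press will seat it square.

```bash
python3 -m creep '{"grip":[1,1,1,1],"dp":[[-0.0004,0,0],[-0.0008,0,0],[-0.0008,0,0],[-0.0008,0,0]],"turn":[0,0,0,0]}';python3 st.py
```

```text
time: 13.2
tcp_pos: [0.6646, -0.0346, 0.0074]
eef_rot: [[-0.997, -0.08, -0.004], [-0.08, 0.997, 0.0], [0.004, 0.0, -1.0]]
wrist_force: [-12.3, 0.5, 5.9]
finger_gap: 0.998
grasp_force: 6.0
dock 0.05980044274640131 9.795769739719073e-05 z 0.007444155622223069 yaw 94.61384261167319 F along -12.255023286808239 1.5266327763115028 Mz -0.2746266008215624
```

```bash
python3 -m creep '{"grip":[1,1,1,1,1,1,1,1,1],"dp":[[0.002,0,0],[0.006,0,0],[0.015,0,0],[0.03,0,0],[0.05,0,-0.02],[0.09,0,-0.06],[0.14,0,-0.10],[0.19,0,-0.14],[0.24,0,-0.16]],"turn":[0,0,0,0,0,0,0,0,0]}'; python3 -m creep '{"grip":[1,1,1],"dp":[[0,0,0],[0,0,0],[0,0,0]],"turn":[0,0,0]}'; python3 - <<'E'
from h import *
for n in('top','side'):
    p,d=cams.snapshot(n);lat(n,d);print(basket(n,d,.036));cv2.imwrite(f'pics/{n}4.png',p)
E
```

```text
time: 14.1
tcp_pos: [0.4588, -0.0514, 0.1516]
eef_rot: [[-0.997, -0.081, 0.004], [-0.081, 0.997, -0.001], [-0.003, -0.001, -1.0]]
wrist_force: [0.1, -1.0, 1.4]
finger_gap: 0.999
grasp_force: 0.0
time: 14.4
tcp_pos: [0.4599, -0.0512, 0.1486]
eef_rot: [[-0.997, -0.081, -0.001], [-0.081, 0.997, 0.0], [0.0, 0.0, -1.0]]
wrist_force: [0.4, 1.2, -0.6]
finger_gap: 0.997
grasp_force: 0.0
top front 0.1998 strip 0.188 y [-0.1014  0.1045] mid 0.0015
top front 0.1998 strip 0.17 y [-0.1012  0.103 ] mid 0.0009
top front 0.1998 strip 0.15 y [-0.1014  0.1046] mid 0.0016
 front at y 0.07 0.1998
 front at y -0.07 0.1993
((739.1867065429688, -28.461170196533203), (29.520187377929688, 69.0835952758789), 6.61676549911499)
side front 0.1992 strip 0.187 y [-0.1036  0.1025] mid -0.0006
side front 0.1992 strip 0.169 y [-0.1033  0.1002] mid -0.0016
side front 0.1992 strip 0.149 y [-0.1021  0.1017] mid -0.0002
 front at y 0.07 0.1984
 front at y -0.07 0.1985
((732.0269165039062, -29.86345672607422), (126.0624008178711, 212.44090270996094), 2.9764461517333984)
```

View pics/top4.png

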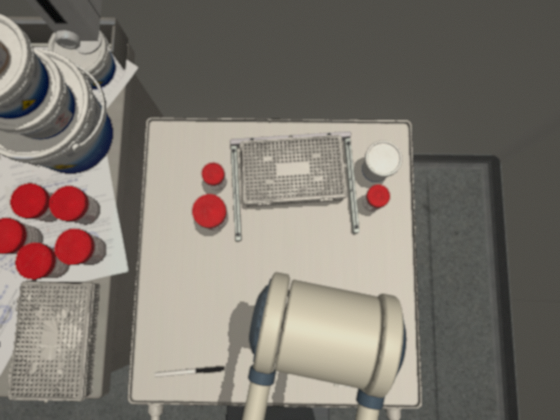

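View pics/side4.png

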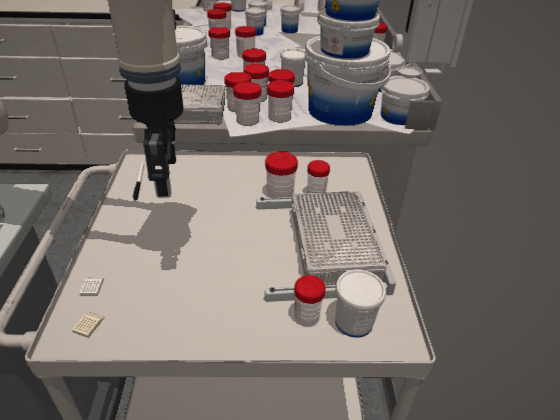

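The basket sits square against the stop, centred at about (293,170). The gaps to both rails are even, the jars and cup are unmoved, and the hand is clear.

```bash
python3 -c "
from bench import finish_job;print(finish_job())"
```

```text
the job is handed in; nothing more can be done
None
```

The job is handed in: the basket is home, square against the stop bar and centred between the rails to within about 2 mm, the last force reading at the stop was about 12 N, the jars and cup stand where they were, and the hand is clear.

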